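# Close the sample jar's screw cap, back it off a quarter turn to vent, and keep hold

## Robot

A 6-joint arm with a two-finger parallel gripper is mounted at the origin on the work surface. World frame = base frame: x ahead of the robot, y to its left, z up, the work surface at z = 0. Lengths are in m, angles in rad, forces in N, time in s.
With the tool pointing down it reaches from about 0.225 to 0.875 m from the base axis. Payload 3.4 kg.
Tool frame: the origin (TCP) lies between the finger pads, 19 mm behind the fingertips; this is the grasp point; z points along the fingers, y is the line along which they close (so a half turn about z gives the same grasp; the last joint's range is limited). The gripper opens to 85 mm and grips with 20 to 120 N. Pads are 22 mm wide; open, the fingers measure 114 mm over their backs; the gripper's body (76 mm by 85 mm) begins 54 mm behind the grasp point. The pads swing forward as they close: fully open they stand 13 mm farther back than shut.
Start: joints at [-1.249, 0.276, 1.505, -0, 1.361, -0.121], TCP at [0.246, -0.52, 0.25] pointing down, gripper open.
Joint ranges: [-2.89, 2.89], [-0.75, 2.08], [0.22, 2.7], [-1.18, 4.32], [0.11, 2.71], [-2.7, 2.7]. Speed limits (rad/s): [2.57, 2.57, 3.14, 3.14, 3.14, 3.14].

## Interface

Orientations are given as a unit quaternion [w, x, y, z].
In Python, from rig import readout, optics, ticket gives the robot as it stands. The module is installed in compiled form; this text tells all that it offers.
- The arm moves only by the shell command python3 -m handwheel [OPENING] [FORCE], which reads ROWS from standard input. ROWS is a JSON object with one list for each field, all of the same length, 1 to 5, a row being the entries at one place: dx, dy, dz (the shift in m), spin (a turn about the tool's z in rad); each row shifts and turns the commanded pose from where the row before left it, along the tool's axes as they then stand; what a row does not reach is not made up. A row lasts 1/12 s, in which the tool goes at most 0.0417 m and 0.125 rad, less where a joint would pass 70% of its speed; a pose out of reach is approached as far as the arm can. OPENING is the finger opening in m, set as the command begins (- or left out keeps the last). The fingers move at their own pace and stop on an object; FORCE is the grip in N (left out, the last holds). Time passes only in rows, so rows that do not move let the fingers close. It prints the time, the measured TCP pose, the force, the opening and the grip force at its end. Input that does not fit is refused with a message, and nothing moves.
- readout.get_state(): the state, without advancing time (a new reading comes with each control period).
- optics.get_image(name): name is "side" or "top"; returns a dict with "img" (420x560x3 uint8, red, green, blue), "camera_matrix" (3x3 intrinsics, pixels), "T" (4x4, takes a point from camera to world coordinates). Camera axes: x right, y down, z forward; pixel columns grow to the right and rows downward; lengths in m; the calibration is good to about 2 mm. A picture is of the moment at which its call begins. There is no depth.
- ticket.sign_off(): hands the job in; it is judged then, once.
The state is a dict: "clock": time; "qpos": joint angles; "qd": joint speeds; "effort": joint torques, N m; "position": TCP position; "ee_rot": TCP orientation; "contact_force": force on the tool from outside, world axes, zero at the start; "moment": the same for the moment, N m; "width": finger opening in m; "gripper_force": force on a finger pad.
Only numpy, scipy, OpenCV 4.12 (cv2) and the standard library are available. Lean on these libraries where they do the work, as an engineer would, in place of code of your own. Each camera call takes 0.05 s, during which the arm holds its last target. There are 200 camera calls.

## Task

The jar clamped in the aluminium holder block has its screw cap sitting loose on the thread: screw the cap on (clockwise seen from above) until it bottoms out, then back it off a quarter turn so the jar can vent. Finish still gripping the cap there between the two fingers, from above, and holding it still: do not let go. Leave the two other jars and the vial rack where they stand.

Things in the scene. Friction and masses are not known exactly. Their poses are not given: they have to be found in the camera images.
- holder: Aluminium block, 110 x 110 x 22 mm, fixed to the bench, an amber 62 mm jar clamped upright in its middle; it does not turn. Two jaws beside the jar along the block's x, 58 mm high over the bench, with studs reaching 58 mm from the axis. Origin: centre of the block's underside, on the axis of jar and cap. The jar's body ends 80 mm above the bench, then slopes in to the neck.
- cap: Threaded carrier of that jar's blue ribbed screw cap: rises and sinks with the cap but does not turn. The cap it carries is a cylinder, 50 mm diameter, 28 mm high. Origin on the axis at the cap's lower rim: 90 mm above the bench when bottomed out, 0.95 mm higher per radian unscrewed. z up.
- cap_top (a point): Point on the axis in the cap's flat top face, 28 mm above its lower rim (118 mm above the bench when bottomed out). It turns with the cap: its x axis points along the rib.
- rib_tip (a point): Outer end of the raised rib (22 mm long, 7 mm wide, 6 mm high, same blue plastic) that runs from the middle of the cap's top outward to its rim; this point is at the rib's top, 23.5 mm from the axis. It turns with the cap.
- cap_turn (a joint): Turn of the cap in rad: 0 = bottomed out (hard stop), growing as it is unscrewed (counterclockwise from above). Starts between 2.2 and 3.4; a stop at 4.0 keeps it from coming off. The thread drags with about 0.08 N m and stays where it is left. Fingers slip harmlessly round the cap if turned on against the stop.
- jar_a: Another amber jar of the same shape with a closed blue cap, standing loose on the bench: 62 mm diameter, 106 mm high to the cap's top (112 mm with rib), about 0.26 kg. Origin: centre of its underside. Bystander.
- jar_b: A third such jar, same sizes as jar_a, standing loose on the bench. Origin: centre of its underside. Bystander.
- rack: White plastic vial rack, 80 mm (x) by 150 mm (y), 49 mm high with its blue-capped vials, loose, about 0.5 kg. Origin: centre of its underside. Bystander.
There are look-alikes about, which are no part of the job. Several things have the shape of the holder; the one meant has the colours described above.

How it is judged:
On the way:
1. the cap is screwed on until it bottoms out (value of joint cap_turn below 0.08 rad), for 0.2 s.
At the end, for the whole second after the job is handed in: After bottoming out, the cap stands a quarter turn open (90 degrees, give or take 20), not turning, gripped with over 8 N, the TCP within 15 mm of its axis and at most 10 mm above its top. The other jars and the rack are within 20 mm of where they stood (value of joint cap_turn between 1.22 and 1.92 rad and velocity of joint cap_turn between -0.1 and 0.1 rad/s and contact force between the fingers and cap above 8 N and horizontal distance between the grasp point and cap_top below 0.015 m and z of the grasp point in the frame of cap below 0.038 m and distance of each of jar_a, jar_b, rack from where it was at the start of the episode below 0.02 m); the arm keeps its last pose, push and grip.
It fails at once if a bystander jar or the rack is pushed more than 30 mm or a jar is tipped (distance of any of jar_a, jar_b, rack from where it was at the start of the episode above 0.03 m or angle between any of jar_a, jar_b's own z axis and vertical above 0.35 rad).
It also fails if it takes over 48 s, if anything falls off the work surface, if the arm or the gripper's body presses on something with over 40 N, if the wrist force passes 120 N, or if a joint passes its speed limit or range.

## Working session

There is one attempt and no reset: what is moved stays moved. The work goes in short steps, Python scripts to look and compute and a shell command to move; the robot and the scene stay as the last step left them, time stands still between calls to the robot, and variables do not carry over. Pictures are saved under pics/ and viewed, at most 10 in all, crops included, and the job is handed in when it is done.

```bash
mkdir -p pics; python3 - <<'E'
from rig import readout, optics
import cv2,numpy as np
s=readout.get_state();print(s)
for n in("top","side"):
    d=optics.get_image(n);cv2.imwrite(f"pics/{n}0.png",d["img"][:,:,::-1]);print(d["camera_matrix"].tolist(),np.round(d["T"],3).tolist())
E
```

```text
{'clock': 0.0, 'qpos': array([-1.24901697e+00,  2.76599010e-01,  1.50613079e+00,  2.77112031e-06,
        1.36067850e+00, -1.20972231e-01]), 'qd': array([-0.00112335,  0.00103418,  0.00022384,  0.00089698,  0.00084372,
       -0.00113201]), 'effort': array([ 6.97760534e-04, -4.16773224e+01, -2.45808131e+01, -2.62983713e-04,
        1.10640991e-02, -1.09728706e-06]), 'position': array([ 0.24620145, -0.51908737,  0.24913831]), 'ee_rot': array([-9.03386259e-04,  9.75595948e-01,  2.19571677e-01, -8.96475409e-05]), 'contact_force': array([-0.21143064,  0.17502044,  0.22347019]), 'moment': array([ 0.01649674, -0.01075038,  0.00684428]), 'gripper_force': 0.0, 'width': 0.08502442412726212}
[[457.48075290814626, 0.0, 270.7927296921605], [0.0, 457.48075290814626, 212.74172194345184], [0.0, 0.0, 1.0]] [[0.023, -0.997, 0.071, 0.429], [-1.0, -0.023, -0.002, 0.042], [0.004, -0.071, -0.997, 1.14], [0.0, 0.0, 0.0, 1.0]]
[[470.8923680045327, 0.0, 278.5815626458648], [0.0, 470.8923680045327, 205.9155721401394], [0.0, 0.0, 1.0]] [[-0.989, -0.092, 0.116, 0.406], [-0.148, 0.609, -0.779, 0.793], [0.0, -0.788, -0.616, 0.718], [0.0, 0.0, 0.0, 1.0]]
```

View pics/top0.png

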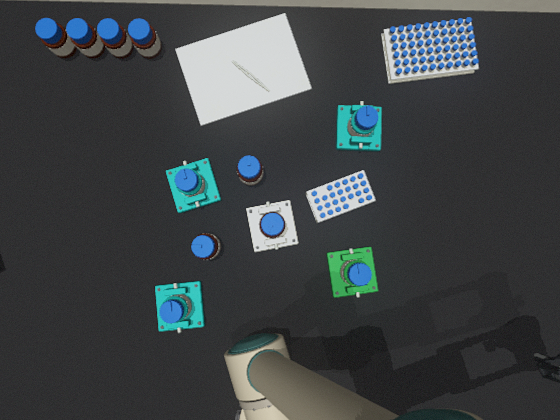

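View pics/side0.png

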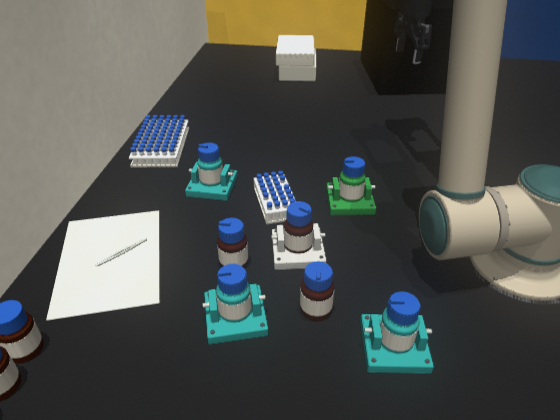

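```bash
cat > h.py <<'E'
from rig import readout, optics
import cv2,numpy as np
from scipy.spatial.transform import Rotation as R
def ray(d,u,v,z):
    p=np.linalg.inv(d["camera_matrix"])@[u,v,1];T=d["T"];r=T[:3,:3]@p;o=T[:3,3]
    return o+r*(z-o[2])/r[2]
def tool(s,p):
    w,x,y,z=s["ee_rot"];M=R.from_quat([x,y,z,w]).as_matrix()
    return M.T@(np.array(p)-s["position"]),M
E
python3 - <<'E'
from h import *
s=readout.get_state()
for n,(u0,v0) in(("top",(272,225)),("side",(299,213))):
    d=optics.get_image(n);im=d["img"];h=cv2.cvtColor(im,cv2.COLOR_RGB2HSV)
    m=cv2.inRange(h,(100,120,60),(125,255,255));k,l,st,c=cv2.connectedComponentsWithStats(m)
    i=l[v0,u0];x,y,w,hh,a=st[i];print(n,st[i],c[i],ray(d,*c[i],.1207 if n=="top" else .107))
    print("bbox centre",ray(d,x+w/2-.5,y+hh/2-.5,.1207 if n=="top" else .107))
    cv2.imwrite(f"pics/{n}c.png",cv2.resize(im[v0-40:v0+40,u0-40:u0+40,::-1],None,fx=6,fy=6,interpolation=cv2.INTER_CUBIC))
t,M=tool(s,[.44,.04,.2]);print(t,M)
a=cv2.imread("pics/topc.png");b=cv2.imread("pics/sidec.png");cv2.imwrite("pics/crops.png",cv2.resize(np.hstack([a,b]),(800,400)))
E
```

```text
top [261 213  23  23 414] [271.97101449 223.65942029] [0.47771112 0.03680474 0.1207    ]
bbox centre [0.47695292 0.03672312 0.1207    ]
side [284 184  28  42 610] [297.4        210.27213115] [0.48056811 0.02895669 0.107     ]
bbox centre [0.4826473  0.00947201 0.107     ]
[ 0.41465274 -0.42208929  0.05001416] [[ 9.03560348e-01  4.28460506e-01 -5.40299745e-04]
 [ 4.28460801e-01 -9.03558956e-01  1.59856805e-03]
 [ 1.96730603e-04 -1.67589997e-03 -9.99998576e-01]]
```

View pics/crops.png

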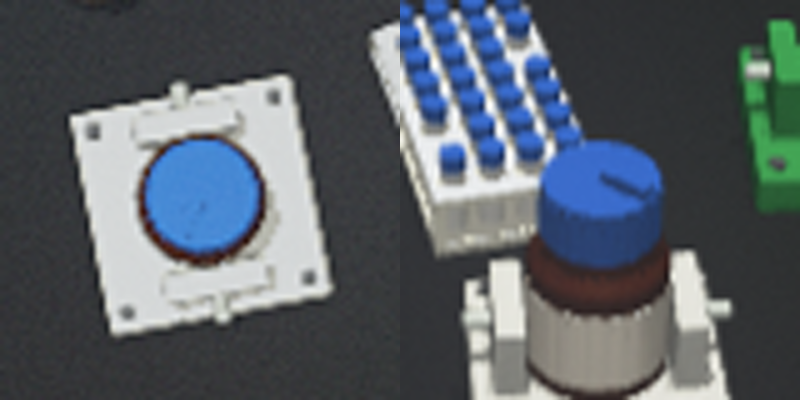

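The camera views place the target cap at about (0.4775, 0.037): top view pixel (272, 224), side view about (299, 200). The rib points towards −x. I'll move over it at a safe height.

```bash
echo '{"dx":[0.03,0.03,0.03,0.03,0.03],"dy":[-0.027,-0.027,-0.027,-0.027,-0.027],"dz":[0,0,0,0,0],"spin":[0,0,0,0,0]}' | python3 -m handwheel 0.085 40; echo '{"dx":[0.03,0.03,0.03,0.03,0.03],"dy":[-0.027,-0.027,-0.027,-0.027,-0.027],"dz":[0,0,0,0,0],"spin":[0,0,0,0,0]}' | python3 -m handwheel; echo '{"dx":[0.03,0.03,0.03,0.03,0.027],"dy":[-0.027,-0.027,-0.027,-0.027,-0.025],"dz":[0,0,0,0,0],"spin":[0,0,0,0,0]}' | python3 -m handwheel
echo '{"dx":[0,0,0,0,0],"dy":[0,0,0,0,0],"dz":[0,0,0,0,0],"spin":[-0.125,-0.125,-0.125,-0.125,-0.125]}' | python3 -m handwheel;echo '{"dx":[0,0,0,0,0],"dy":[0,0,0,0,0],"dz":[0,0,0,0,0],"spin":[-0.125,-0.125,-0.125,-0.125,-0.125]}' | python3 -m handwheel;echo '{"dx":[0,0,0,0,0],"dy":[0,0,0,0,0],"dz":[0,0,0,0,0],"spin":[-0.125,-0.125,-0.125,-0.125,-0.125]}' | python3 -m handwheel;echo '{"dx":[0,0,0,0,0],"dy":[0,0,0,0,0],"dz":[0,0,0,0,0],"spin":[-0.125,-0.125,-0.125,-0.125,-0.125]}' | python3 -m handwheel;echo '{"dx":[0],"dy":[0],"dz":[0],"spin":[0]}' | python3 -m handwheel
python3 - <<'E'
from h import *
s=readout.get_state();t,M=tool(s,[.4775,.0368,.108]);print(t,s["qpos"],M[:,0])
E
```

```text
clock: 0.62
position: [0.3242, -0.3315, 0.2498]
ee_rot: [-0.0, 0.976, 0.219, 0.0]
contact_force: [0.4, 0.2, 0.6]
width: 0.0849
gripper_force: 0.0
clock: 1.03
position: [0.4019, -0.1451, 0.2501]
ee_rot: [0.0, 0.976, 0.219, 0.0]
contact_force: [1.0, -0.2, 0.4]
width: 0.0848
gripper_force: 0.0
clock: 1.45
position: [0.478, 0.0385, 0.25]
ee_rot: [0.0, 0.976, 0.22, 0.0]
contact_force: [0.3, -0.4, 0.3]
width: 0.0851
gripper_force: 0.0
clock: 1.87
position: [0.4774, 0.0364, 0.2497]
ee_rot: [-0.0, 0.859, 0.512, -0.0]
contact_force: [-0.0, 0.4, -0.3]
width: 0.0849
gripper_force: 0.0
clock: 2.28
position: [0.4774, 0.0361, 0.2498]
ee_rot: [-0.0, 0.66, 0.751, -0.0]
contact_force: [0.3, 0.4, -0.2]
width: 0.0851
gripper_force: 0.0
clock: 2.7
position: [0.4774, 0.0361, 0.2498]
ee_rot: [-0.0, 0.397, 0.918, -0.0]
contact_force: [-0.1, 0.3, 0.9]
width: 0.0854
gripper_force: 0.0
clock: 3.12
position: [0.4774, 0.0361, 0.2498]
ee_rot: [-0.0, 0.096, 0.995, -0.0]
contact_force: [0.0, -0.3, 0.7]
width: 0.085
gripper_force: 0.0
clock: 3.2
position: [0.4774, 0.0361, 0.2498]
ee_rot: [-0.0, 0.098, 0.995, -0.0]
contact_force: [-0.3, -0.0, -0.0]
width: 0.085
gripper_force: 0.0
[-6.55877727e-06  7.32413137e-04  1.41824598e-01] [-6.99503139e-02  1.30530372e-01  1.69743669e+00 -8.83121968e-05
  1.31401474e+00 -1.44392158e+00] [-9.80696716e-01  1.95534680e-01  3.75217714e-04]
```

```bash
echo '{"dx":[0,0,0,0,0],"dy":[0.0007,0,0,0,0],"dz":[0.036,0.036,0.036,0.024,0.009],"spin":[0,0,0,0,0]}' | python3 -m handwheel 0.085 40;echo '{"dx":[0,0,0,0,0],"dy":[0,0,0,0,0],"dz":[0,0,0,0,0],"spin":[0,0,0,0,0]}' | python3 -m handwheel 0.04 40;echo '{"dx":[0,0,0],"dy":[0,0,0],"dz":[0,0,0],"spin":[0,0,0]}' | python3 -m handwheel
python3 - <<'E'
from h import *
s=readout.get_state();print(s["contact_force"],s["moment"],s["position"],s["qpos"][5])
d=optics.get_image("side");cv2.imwrite("pics/g.png",cv2.resize(d["img"][130:280,200:400,::-1],None,fx=4,fy=4))
E
```

```text
clock: 3.62
position: [0.4748, 0.0369, 0.1055]
ee_rot: [-0.004, 0.101, 0.995, -0.0]
contact_force: [-1.0, 0.3, -0.8]
width: 0.0851
gripper_force: 0.0
clock: 4.03
position: [0.4795, 0.0372, 0.111]
ee_rot: [0.002, 0.1, 0.995, 0.001]
contact_force: [0.7, 4.4, 5.4]
width: 0.0489
gripper_force: 41.1
clock: 4.28
position: [0.4795, 0.0372, 0.1109]
ee_rot: [0.002, 0.1, 0.995, 0.001]
contact_force: [0.3, 3.4, 6.8]
width: 0.0486
gripper_force: 41.3
[0.27134048 3.37257271 6.83941646] [ 0.48680662 -0.01231146 -0.0328792 ] [0.47945981 0.03724669 0.11090422] -1.4401506332648542
```

View pics/g.png

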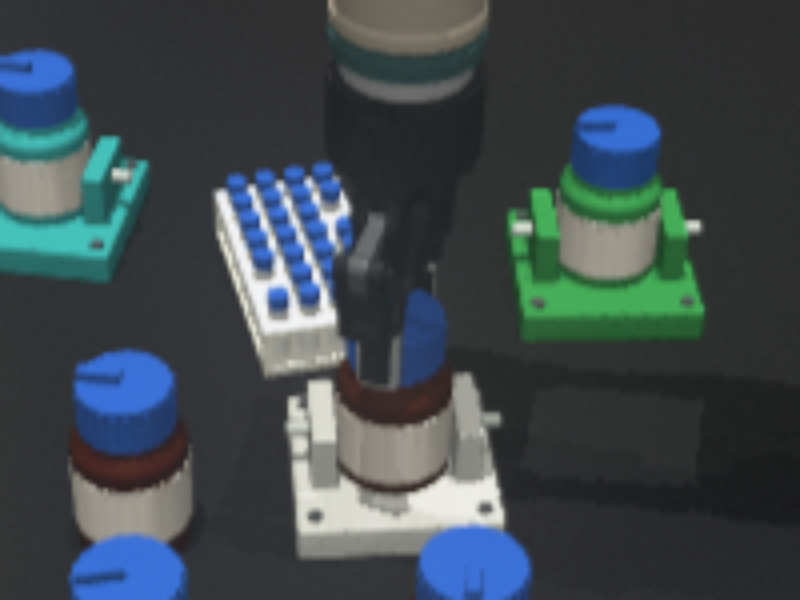

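Both fingers are on the cap (around crop pixel 375,340), with a slight upward force. I'll open, check the free pose, then re-centre and regrip a little higher.

```bash
echo '{"dx":[0,0,0,0],"dy":[0,0,0,0],"dz":[-0.002,0,0,0],"spin":[0,0,0,0]}' | python3 -m handwheel 0.07 40
python3 - <<'E'
from h import *
s=readout.get_state();print(tool(s,[.4775,.0368,.112])[0],s["contact_force"])
E
```

```text
clock: 4.67
position: [0.4775, 0.0365, 0.111]
ee_rot: [-0.0, 0.099, 0.995, -0.0]
contact_force: [0.1, 0.9, -0.1]
width: 0.0699
gripper_force: 0.0
[ 5.86778996e-05  2.92719241e-04 -1.03827419e-03] [ 0.07406233  0.91892906 -0.0578585 ]
```

```bash
echo '{"dx":[0,0,0,0,0],"dy":[0,0,0,0,0],"dz":[-0.002,0,0,0,0],"spin":[0,0,0,0,0]}' | python3 -m handwheel 0.04 40
python3 - <<'E'
from h import *
s=readout.get_state();print(tool(s,[.4775,.0368,.112])[0],s["contact_force"],s["moment"])
E
```

```text
clock: 5.08
position: [0.4779, 0.0376, 0.1136]
ee_rot: [0.0, 0.099, 0.995, 0.001]
contact_force: [-0.6, 2.7, 5.6]
width: 0.0489
gripper_force: 40.4
[ 0.00020887 -0.00086996  0.00162512] [-0.59697056  2.70535441  5.62465349] [0.47297578 0.18497636 0.04270034]
```

```bash
cat > m.py <<'E'
from h import *
s=readout.get_state();print("Mz",s["moment"][2],"F",s["contact_force"].round(1),"q6",s["qpos"][5].round(3),"z",s["position"][2].round(4))
E
echo '{"dx":[0,0,0,0,0],"dy":[0,0,0,0,0],"dz":[0.0001,0.0001,0.0001,0.0001,0.0001],"spin":[0.12,0.12,0.12,0.12,0.12]}' | python3 -m handwheel>/dev/null;python3 m.py
echo '{"dx":[0,0,0,0,0],"dy":[0,0,0,0,0],"dz":[0.0001,0.0001,0.0001,0.0001,0.0001],"spin":[0.12,0.12,0.12,0.12,0.12]}' | python3 -m handwheel>/dev/null;python3 m.py
echo '{"dx":[0,0,0,0,0],"dy":[0,0,0,0,0],"dz":[0.0001,0.0001,0.0001,0.0001,0.0001],"spin":[0.12,0.12,0.12,0.12,0.12]}' | python3 -m handwheel>/dev/null;python3 m.py
```

```text
Mz 0.14921789420766537 F [0.3 5.2 4.3] q6 -0.835 z 0.1131
Mz 0.09333667478713983 F [1.8 7.  2.7] q6 -0.235 z 0.1126
Mz 0.09742765114850956 F [2.2 6.4 1.3] q6 0.365 z 0.1121
```

```bash

echo '{"dx":[0,0,0],"dy":[0,0,0],"dz":[0.0001,0.0001,0.0001],"spin":[0.12,0.12,0.12]}' | python3 -m handwheel>/dev/null;python3 m.py
echo '{"dx":[0,0],"dy":[0,0],"dz":[0.0001,0.0001],"spin":[0.12,0.12]}' | python3 -m handwheel>/dev/null;python3 m.py
echo '{"dx":[0,0],"dy":[0,0],"dz":[0.0001,0.0001],"spin":[0.12,0.12]}' | python3 -m handwheel>/dev/null;python3 m.py
echo '{"dx":[0,0],"dy":[0,0],"dz":[0.0001,0.0001],"spin":[0.12,0.12]}' | python3 -m handwheel>/dev/null;python3 m.py
```

```text
Mz 0.12231338669100607 F [ 4.8  5.9 -0.1] q6 0.725 z 0.1118
Mz 0.12785643952435094 F [ 4.2  4.5 -0.4] q6 0.965 z 0.1116
Mz 1.0668800435816643 F [-2.7 -0.3  8.1] q6 1.202 z 0.1111
Mz 1.3566745671433473 F [-3.1  2.9  6. ] q6 1.442 z 0.1108
```

The moment jumped from 0.13 to 1.36 N·m, so the cap has reached its stop. I'll hold there briefly, then back off in small steps to see when the windup releases.

```bash

echo '{"dx":[0,0,0,0],"dy":[0,0,0,0],"dz":[0,0,0,0],"spin":[0,0,0,0]}' | python3 -m handwheel>/dev/null;python3 m.py
for i in 1; do echo '{"dx":[0],"dy":[0],"dz":[0],"spin":[-0.04]}' | python3 -m handwheel>/dev/null;python3 m.py; done
echo '{"dx":[0],"dy":[0],"dz":[0],"spin":[-0.04]}' | python3 -m handwheel>/dev/null;python3 m.py
echo '{"dx":[0],"dy":[0],"dz":[0],"spin":[-0.04]}' | python3 -m handwheel>/dev/null;python3 m.py
echo '{"dx":[0],"dy":[0],"dz":[0],"spin":[-0.04]}' | python3 -m handwheel>/dev/null;python3 m.py
echo '{"dx":[0],"dy":[0],"dz":[0],"spin":[-0.04]}' | python3 -m handwheel>/dev/null;python3 m.py
```

```text
Mz 0.78194895173022 F [-3.9  3.4  6.3] q6 1.437 z 0.1108
Mz -0.09373737811614487 F [-3.8  1.   6.6] q6 1.397 z 0.1108
Mz -0.06125991616327755 F [-3.3  0.1  6.5] q6 1.357 z 0.1108
Mz -0.09328464768102361 F [-3.1  0.1  7.5] q6 1.317 z 0.1109
Mz -0.08842083877489927 F [-3.8  0.3  7.5] q6 1.277 z 0.1109
Mz -0.04717038552953383 F [-3.   0.1  7.6] q6 1.237 z 0.1109
```

```bash

echo '{"dx":[0,0,0,0,0],"dy":[0,0,0,0,0],"dz":[-0.0001,-0.0001,-0.0001,-0.0001,-0.0001],"spin":[-0.1,-0.1,-0.1,-0.1,-0.1]}' | python3 -m handwheel>/dev/null;python3 m.py
echo '{"dx":[0,0,0,0,0],"dy":[0,0,0,0,0],"dz":[-0.0001,-0.0001,-0.0001,-0.0001,-0.0001],"spin":[-0.1,-0.1,-0.1,-0.1,-0.1]}' | python3 -m handwheel>/dev/null;python3 m.py
echo '{"dx":[0,0,0,0],"dy":[0,0,0,0],"dz":[-0.0001,-0.0001,-0.0001,-0.0001],"spin":[-0.1,-0.1,-0.1,-0.1]}' | python3 -m handwheel>/dev/null;python3 m.py
echo '{"dx":[0,0,0,0],"dy":[0,0,0,0],"dz":[0,0,0,0],"spin":[0,0,0,0]}' | python3 -m handwheel;python3 m.py
python3 - <<'E'
from h import *
d=optics.get_image("side");e=optics.get_image("top")
a=cv2.resize(d["img"][170:250,240:340,::-1],(500,400),interpolation=cv2.INTER_CUBIC)
b=cv2.resize(e["img"][100:300,170:320,::-1],(300,400));cv2.imwrite("pics/end.png",np.hstack([a,b]))
E
```

```text
Mz -0.03339825302926486 F [-2.1 -3.1  5.2] q6 0.734 z 0.1115
Mz -0.14282266579613112 F [-0.3 -5.1  3. ] q6 0.234 z 0.112
Mz -0.1396156252959971 F [ 1.4 -3.9  1.7] q6 -0.166 z 0.1125
clock: 9.33
position: [0.4794, 0.0351, 0.1124]
ee_rot: [0.002, 0.674, 0.739, -0.0]
contact_force: [1.7, -5.1, 2.0]
width: 0.0489
gripper_force: 42.2
Mz 0.08357679543167784 F [ 1.7 -5.1  2. ] q6 -0.159 z 0.1124
```

View pics/end.png

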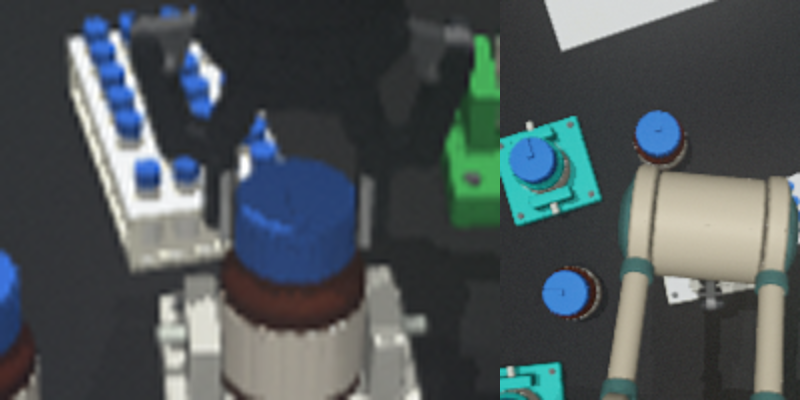

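The fingers are still on both sides of the cap, seen at crop pixels 228 and 365. The bystanders look undisturbed. The rib is faint, around (265, 215), so I'll zoom in with more contrast to check it.

```bash
python3 - <<'E'
from h import *
d=optics.get_image("side");c=d["img"][198:230,282:316,::-1].astype(float)
b=np.clip((c-c.min((0,1)))*np.array([1.6,2.2,2.2]),0,255).astype(np.uint8)
b=cv2.resize(b,(595,560),interpolation=cv2.INTER_CUBIC)
# expected rib tips for world angles
T=np.linalg.inv(d["T"]);K=d["camera_matrix"]
def px(p): q=K@(T@np.r_[p,1])[:3];return (q[:2]/q[2]-[282,198])*17.5
for a in range(0,360,30):
    p=px([.4775+.0235*np.cos(np.radians(a)),.0368+.0235*np.sin(np.radians(a)),.1255]);cv2.putText(b,str(a),tuple(int(v) for v in p),0,.45,(255,255,255))
cv2.imwrite("pics/z.png",b)
E
```

```text
(no output)
```

View pics/z.png

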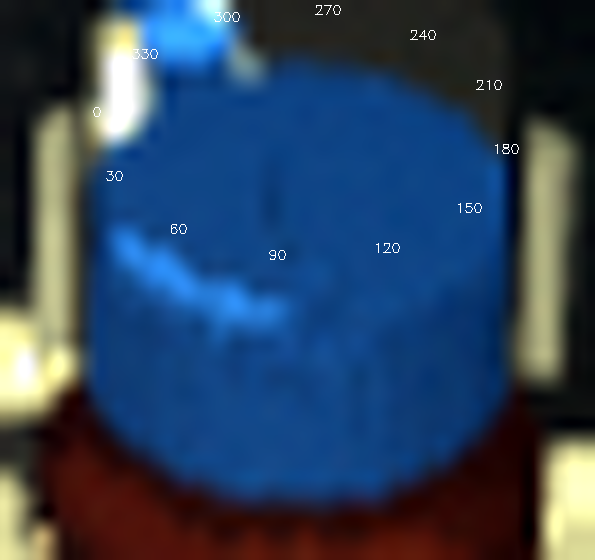

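The rib is the dark line at pixel (270, 160–230), pointing at about 100° in world axes. It started at about 150–155°, so the net clockwise turn is about 0.9–1.0 rad. That matches screwing down to the stop and backing off a quarter turn.

```bash
python3 -c "
from rig import ticket;print(ticket.sign_off())"
```

```text
the job is handed in; nothing more can be done
None
```

I screwed the cap down to its stop, backed it off about a quarter turn (1.56 rad measured at the wrist), and handed the job in still gripping it at about 42 N; the other jars and the rack look undisturbed in the camera views, and the judge returned no verdict.

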